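# Lock the pen tray onto its counter display with the cam

### The job

The board eraser left in the slideway of the pen display is in the way: take it out and set it down, felt side down, on the free counter beside the display. Then slide the pen tray along the slideway up to the buffers at the head and turn the cam lever about a quarter turn until it stops, so that its hook catches the tray's roller, draws the tray tight to the head and keeps it there. Leave the other goods on the counter where they are.

Things in the scene. Friction and masses are not known exactly. Their poses are not given: they have to be found in the camera images.
- dock: Fixed base of the pen display on the counter; origin on the counter under its middle; +x along the slideway to the head, y across, z up. Plywood floor 6 mm thick, x -180 to 170, 131 mm wide. Aluminium guide rails along both sides, x -180 to 120, 20 mm high, whose top lips overhang the tray's foot; 105 mm clear between the lips. Head: plywood block x 120 to 170 mm, 131 mm wide, 54 mm high.
- buffers (a point): Middle of the head's face (dock x 120, y 0, 40 mm above the counter); axes as the dock's. At 33 mm to each side a round sprung rubber buffer, 14 mm across, stands 8 mm out of the face. Together they push back with 4 N at first touch, 10 N fully in: a tray pushed by hand and let go ends 7 to 8 mm from the face.
- pivot (a point): Upright axis of the steel cam on the head (dock x 145, y 0), 80 mm above the counter; axes as the dock's. Opposite its lever the cam has a curved hook, 57 to 70 mm above the counter, reaching 66 mm from the axis; turning the cam from 0 swings it behind the tray's roller, if the tray is within 10 mm of the head's face. If farther off, it misses the roller or pushes it away.
- cam (a joint): Cam angle, rad, growing counter-clockwise from above, -0.35 to a stop at 1.62; stays where left (about 2.5 N at the knob moves it). At 0 (open) the lever points along the dock's +x, away from the slideway; at 1.57 (locked) along the dock's +y. The hook bites from about 0.35 and draws until about 1.2 (up to about 8 N at the knob), then holds the tray up to the stop.
- cam_knob (a point): Centre of the top of the round black knob upright on the lever's end, 88 mm from the cam's axis, 114 mm above the counter. The knob is 20 mm across and 32 mm tall (82 to 114 mm above the counter); the flat steel lever under it is 18 mm wide, 71 to 82 mm above the counter.
- tray: Loose grey pen tray, 100 x 100 mm, 45 mm high, its 6 mm foot 112 mm wide, held under the rails' lips; about 0.5 kg with its fixed pens. Origin at the middle of its underside; +x is its front, towards the head; its back is a flat wall at x -50 mm. A steel roller 12 mm across stands upright on the front block at x 38, y 0, 47 to 64 mm above its underside.
- tray_front (a point): Centre of the tray's front face (tray x 50 mm, 22 mm above its underside). Gap to the head = 120 mm minus this point's x in the dock's frame: 150 to 175 mm at the start, 8 mm at the buffers, about 1 mm when locked.
- eraser: Loose whiteboard eraser, wooden back over grey felt, 90 x 34 x 30 mm (its x, y, z), 0.12 kg; origin at the middle of its felt underside. At the start it lies felt down on the slideway's floor between tray and head, at any angle.
- glue: Bystander, loose: glue stick, upright cylinder 28 mm across and 85 mm tall; origin at the middle of its underside. Leave alone.
- tape_roll: Bystander, loose: roll of clear tape lying flat, 84 mm across, 24 mm high; origin at the middle of its underside. Leave alone.
- corrector: Bystander, loose: small white bottle, 32 mm across, 70 mm tall; origin at the middle of its underside. Leave alone.
- stapler: Bystander, loose: black stapler, 140 mm long, about 65 mm high; origin at the middle of its underside. Leave alone.
- calculator: Bystander, loose: black pocket calculator, 150 x 85 x 16 mm; origin at the middle of its underside. Leave alone.
- pen_cup: Bystander, loose: dark steel pen cup, 76 mm across, with pens up to about 180 mm high; origin at the middle of its underside. Leave alone.
- notebooks: Bystander, loose: stack of three notebooks, 200 x 145 mm, 48 mm high; origin at the middle of its underside. Leave alone.
There are look-alikes about, which are no part of the job. Of the things shaped like the tray, the grey one is meant. What is shaped like the eraser but red is not meant.

How it is judged (in metres and radians):
At the end, for the whole second after the job is handed in: The cam is beyond 1.35 rad; the tray stands flat in the slideway, its front less than 4 mm from the head; the eraser lies at rest, felt down, flat on the counter, its middle over 70 mm from the base's middle line or beyond the base's ends (value of joint cam above 1.35 rad and x of tray_front in the frame of dock between 0.116 and 0.125 m and y of tray_front in the frame of dock between -0.01 and 0.01 m and angle between tray's own z axis and vertical below 0.05 rad and height (world z) of eraser between -0.01 and 0.006 m and angle between eraser's own z axis and vertical below 0.15 rad and (y of eraser in the frame of dock above 0.07 m or y of eraser in the frame of dock below -0.07 m or x of eraser in the frame of dock above 0.185 m or x of eraser in the frame of dock below -0.195 m) and linear speed of each of eraser, tray below 0.02 m/s); the robot touches nothing.
It fails at once if a bystander is moved more than 30 mm or tipped over (distance of any of glue, tape_roll, corrector, stapler, calculator, pen_cup, notebooks from where it was at the start of the episode above 0.03 m or angle between any of glue, tape_roll, corrector, stapler, calculator, pen_cup, notebooks's own z axis and vertical above 0.5 rad).
It also fails if it takes over 67 s, if anything falls off the work surface, if the arm or the gripper's body presses on something with over 40 N, if the wrist force passes 120 N, or if a joint passes its speed limit or range.

### The arm

A 6-joint arm with a two-finger parallel gripper is mounted at the origin on the work surface. World frame = base frame: x ahead of the robot, y to its left, z up, the work surface at z = 0. Lengths are in m, angles in degrees, forces in N, time in s.
With the tool pointing down it reaches from about 0.425 to 0.925 m from the base axis. Payload 12.5 kg.
Tool frame: the origin (TCP) lies at the centre of the arm's flange, where the gripper is bolted on; the fingertips stand 173 mm ahead of it and the grasp point (between the pads) lies 155 mm ahead of it; z points along the fingers, y is the direction in which the jaws open and shut (so a half turn about z gives the same grasp; the last joint's range is limited). The gripper opens to 85 mm and grips with 20 to 120 N. Pads are 22 mm wide; open, the fingers measure 114 mm over their backs; the gripper's body (76 mm by 85 mm) begins 54 mm behind the grasp point. The pads swing forward as they close: fully open they stand 13 mm farther back than shut.
Start: joints at [-71.081, 28.126, 89.318, -0, 62.55, -6.05], TCP at [0.264, -0.567, 0.405] pointing down, gripper open.
Joint ranges: [-177.58, 177.58], [-47.91, 125.51], [2.72, 160], [-65.01, 245.01], [3.68, 167.84], [-153.87, 153.87]. Speed limits (degrees/s): [127.2, 127.2, 159.86, 180, 180, 180].

### API

Orientations are given as [roll, pitch, yaw] about the fixed x, y, z axes, in that order (R = Rz(yaw) Ry(pitch) Rx(roll)).
In Python, from station import monitor, cams, bot gives the robot as it stands. The module is installed in compiled form; this text tells all that it offers.
- The arm moves only by the tool jog_arm, never from a script. Its argument "motion" is text: rows parted by semicolons, each of 5 numbers parted by spaces: the finger opening in m, from 0 to 0.0854, then the shift along the tool's x, y, z in m, then the turn about the tool's z in rad. A call has 1 to 10 rows; each row shifts and turns the pose as measured when the row begins, along the tool's axes as they then stand; what a row does not reach is not made up. A row lasts 1/12 s, in which the tool goes at most 41.7 mm and 7.16 degrees, less where a joint would pass 70% of its speed; a pose out of reach is approached as far as the arm can. A call with a gripper value outside its range is refused whole. The fingers move at their own pace and stop on an object; "grip_force" is the grip in N (left out, the last holds). Time passes only in rows, so rows that do not move let the fingers close. It gives the time, the measured TCP pose, the force and the opening at its end, in the units of the state.
- monitor.read_state(): the state, without advancing time (a new reading comes with each control period).
- cams.get_image(name): name is "scene" or "top"; returns (picture, depth): 384x512x3 uint8, red, green, blue; 384x512 float32, m along the optical axis (not along the pixel's ray), 0 where there is no reading.
- cams.camera_info(name): a dict with "vertical_fov" (degrees; the focal length in pixels is half the picture's height over the tangent of half this angle, whatever the lens; pixels are square), "cx", "cy" (the principal point, pixels), "R" (3x3) and "t" (3): a world point X has camera coordinates R X + t. Camera axes: x right, y down, z forward; pixel columns grow to the right and rows downward; lengths in m; the calibration is good to about 2 mm. A picture is of the moment at which its call begins. camera_info takes no time and is no camera call.
- bot.job_done(): hands the job in, once; it reports no verdict.
Trained networks look in the newest picture that a camera, given by its name, has taken for a name from the list of things; names that differ only in an ending like _2 or _b are one class to them, and where a whole thing is asked for, a point or a joint stands for the part that bears it (a point fixed in the world has none). Each returns a list of dicts, best first, with "score" (0 to 1); they miss things now and then, are a little off and sometimes report something else, mostly with a low value. They report only what shows in the picture. A call takes as long as a camera call. They do not tell look-alikes from the thing itself.
- cams.spot_in(camera, thing): "xyz" ([x, y, z] in m, in the coordinates of the camera as it stood for that picture, good to about 4 mm: the middle of the surface that is visible of it).
- cams.masks_of(camera, thing): "mask" (384x512 bool, what is visible of it).
- cams.spot_point(camera, thing): "xyz" ([x, y, z] in m, in the coordinates of the camera as it stood for that picture, good to about 4 mm: a listed point, or the origin of a listed thing).
The state is a dict: "time_s": time; "joints": joint angles; "joint_velocities": joint speeds; "joint_torque": joint torques, N m; "tcp_pos": TCP position; "ee_rot": TCP orientation; "contact_force": force on the tool from outside, world axes, zero at the start; "torque": the same for the moment, N m; "width": opening from 0.0 (shut) to 1.0 (fully open).
Only numpy, scipy, OpenCV 4.12 (cv2) and the standard library are available. Lean on these libraries where they do the work, as an engineer would, in place of code of your own. Each camera call takes 0.05 s, during which the arm holds its last target. There are 200 camera calls.

## Working session

There is one attempt and no reset: what is moved stays moved. The work goes in short steps, Python scripts to look and compute and a tool call to move; the robot and the scene stay as the last step left them, time stands still between calls to the robot, and variables do not carry over. Pictures are saved under pics/ and viewed, about 8 in all and at most 12, crops included, and the job is handed in when it is done.

Besides the shell and the picture viewer there is one more tool, called after ">>>" as name(argument=value, ...) on one line, values as JSON. jog_arm: Moves the arm, as the interface text tells. Its arguments: {"type":"object","properties":{"motion":{"type":"string"},"grip_force":{"type":"number"}},"required":["motion"]}

```bash
mkdir -p pics
cat > h.py <<'E'
import numpy as np, cv2
from station import monitor, cams, bot
def w(cam,p):
    i=cams.camera_info(cam); return np.array(i["R"]).T@(np.array(p)-np.array(i["t"]))
def cloud(cam,d):
    i=cams.camera_info(cam); f=d.shape[0]/2/np.tan(np.radians(i["vertical_fov"])/2)
    v,u=np.mgrid[:d.shape[0],:d.shape[1]]
    P=np.stack([(u-i["cx"])/f*d,(v-i["cy"])/f*d,d],-1)
    return (P-np.array(i["t"]))@np.array(i["R"])
def save(n,a): cv2.imwrite("pics/"+n,a[...,::-1])
E
python3 - <<'E'
from h import *
print(monitor.read_state())
for c in("scene","top"):
    im,d=cams.get_image(c); save(c+"1.png",im); i=cams.camera_info(c)
    print(c,i,-np.array(i["R"]).T@i["t"]); np.savez(c+"1.npz",im=im,P=cloud(c,d),d=d)
    for t in("dock","pivot","buffers","cam_knob","tray","tray_front","eraser"):
        print(t,[(round(r["score"],2),w(c,r["xyz"]).round(3).tolist()) for r in cams.spot_point(c,t)[:4]])
E
```

```text
{'time_s': 0.0, 'joints': array([-7.10815243e+01,  2.81650751e+01,  8.93509623e+01,  5.49931496e-04,
        6.25499017e+01, -6.04973106e+00]), 'joint_velocities': array([-0.00054024,  0.06365   , -0.07603987, -0.08541733, -0.06449666,
        0.10180618]), 'joint_torque': array([ 2.39271096e-03, -6.18436360e+01, -2.61596847e+01, -6.82770883e-05,
        3.91926704e-03, -4.48791161e-05]), 'tcp_pos': array([ 0.26383846, -0.56654134,  0.40411254]), 'ee_rot': array([-1.79934480e+02, -7.43443389e-03,  2.49679487e+01]), 'contact_force': array([-1.46263507,  0.3198116 ,  0.27490506]), 'torque': array([ 0.00213655,  0.00698088, -0.00311209]), 'width': 1.0006202886679512}
scene {'vertical_fov': 47.89337331101315, 'cx': 259.8026213350461, 'cy': 191.13470037367836, 'R': array([[ 7.20029656e-01,  6.93943003e-01,  6.34948158e-04],
       [ 4.56131068e-01, -4.72587959e-01, -7.54059062e-01],
       [-5.22973941e-01,  5.43234507e-01, -6.56806309e-01]]), 't': array([-0.41765679, -0.16203641,  1.53681602])} [ 1.17834985 -0.62159794  0.88747062]
dock [(0.86, [0.609, -0.023, -0.001])]
pivot [(0.73, [0.
[... 502 characters left out ...]
R': array([[-0.0207835 , -0.99978127, -0.00233797],
       [-0.98360481,  0.02086611, -0.17912615],
       [ 0.17913575, -0.00142323, -0.98382334]]), 't': array([0.00673792, 0.54792652, 1.63461509])} [ 0.2462652  -0.00237021  1.70633619]
dock [(0.72, [0.611, -0.023, -0.005])]
pivot [(0.84, [0.618, 0.121, 0.078]), (0.3, [0.463, 0.418, -0.0])]
buffers [(0.92, [0.617, 0.095, 0.037])]
cam_knob [(0.62, [0.633, 0.208, 0.112])]
tray [(0.75, [0.36, -0.17, -0.001]), (0.69, [0.358, 0.014, -0.004]), (0.67, [0.603, -0.108, 0.003])]
tray_front [(0.83, [0.609, -0.058, 0.025]), (0.8, [0.362, -0.036, 0.018]), (0.76, [0.334, -0.21, 0.019])]
eraser [(0.68, [0.715, 0.229, -0.0]), (0.66, [0.613, 0.002, 0.004])]
```

View both.

Run:
```python
import cv2
a=cv2.imread("pics/top1.png"); cv2.imwrite("pics/top1b.png",cv2.resize(a[20:300,60:460],None,fx=2,fy=2,interpolation=cv2.INTER_CUBIC))
a=cv2.imread("pics/scene1.png"); cv2.imwrite("pics/scene1b.png",cv2.resize(a,(780,585)))
```

```text
(no output)
```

View pics/top1b.png

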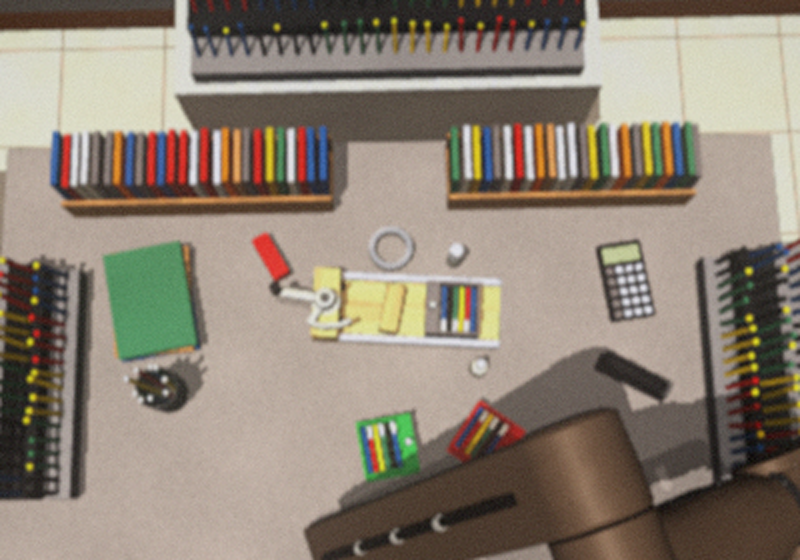

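View pics/scene1b.png

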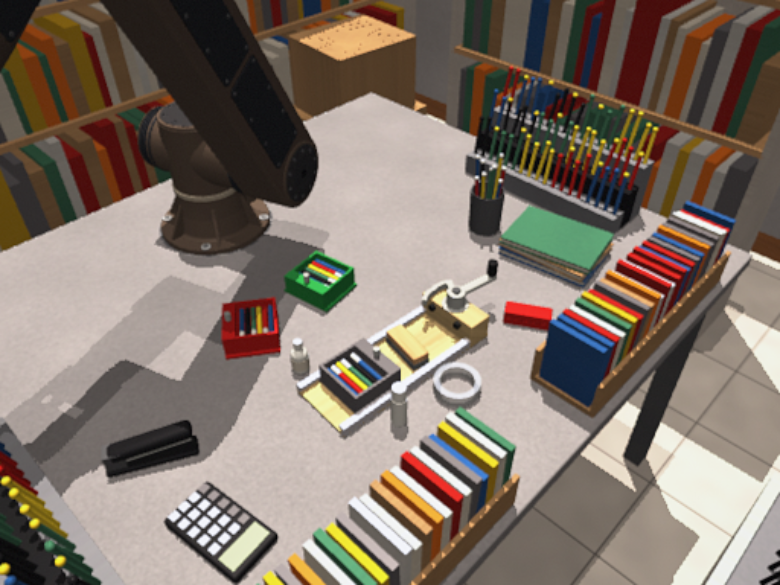

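```bash
cat > fit.py <<'E'
from h import *
for c in("top","scene"):
    im,d=cams.get_image(c); P=cloud(c,d)
    for t in("dock","tray","eraser","cam","glue","corrector","tape_roll"):
        for r in cams.masks_of(c,t)[:3]:
            m=r["mask"]&(d>0)
            if t!="dock": m=cv2.erode(m.astype(np.uint8),np.ones((2,2)))>0
            Q=P[m]
            lo={"dock":(.003,.06),"tray":(.03,.055),"eraser":(.022,.045),"cam":(.06,.125)}.get(t,(.01,.1))
            Q=Q[(Q[:,2]>lo[0])&(Q[:,2]<lo[1])]
            if len(Q)<10: continue
            b=cv2.minAreaRect((Q[:,:2]*1000).astype(np.float32))
            print(c,t,round(r["score"],2),len(Q),"rect c",np.round(b[0],1),"wh",np.round(b[1],1),"ang",round(b[2],1),"z",np.percentile(Q[:,2],[5,50,95]).round(3),"mean",Q.mean(0).round(4))
            if t=="cam": i=np.argsort(-Q[:,1])[:12]; K=Q[Q[:,2]>.1]; print(" knob",K.mean(0).round(4),len(K),"far",Q[i].mean(0).round(4))
E
python3 fit.py
```

```text
top dock 0.62 1784 rect c [613.8  17.5] wh [438.9 134.3] ang 86.3 z [0.004 0.014 0.055] mean [ 0.6099 -0.0033  0.0199]
top tray 0.72 470 rect c [353.6  12.3] wh [97.2 95.5] ang 9.1 z [0.031 0.038 0.049] mean [0.3547 0.0101 0.0385]
top tray 0.71 324 rect c [ 361.9 -164.3] wh [86.6 98.7] ang 52.8 z [0.03  0.035 0.048] mean [ 0.3732 -0.1643  0.0366]
top tray 0.68 598 rect c [ 602.3 -111.5] wh [95.7 98.1] ang 87.1 z [0.032 0.04  0.053] mean [ 0.602  -0.1136  0.0412]
top eraser 0.57 176 rect c [ 6.073e+02 -3.000e-01] wh [29.2 84.7] ang 78.1 z [0.028 0.035 0.042] mean [ 6.069e-01 -6.000e-04  3.470e-02]
top eraser 0.54 164 rect c [713.9 226.3] wh [85.4 28.5] ang 29.9 z [0.023 0.029 0.036] mean [0.7135 0.2264 0.0295]
top cam 0.79 247 rect c [602.5 146.6] wh [136.7  69.2] ang 86.0 z [0.065 0.081 0.11 ] mean [0.6118 0.1463 0.0809]
 knob [0.6331 0.207  0.1122] 19 far [0.631  0.2107 0.105 ]
top cam 0.53 11 rect c [585.6 -75.6] wh [55.6  8.4] ang 7.3 z [0.061 0.068 0.075] mean [ 0.6015 -0.0742  0.0686]
 knob [nan nan nan] 0 far [ 0.6015 -0.0742  0.0686]
top cam 0.45 279 rect c [607.7 139.9] wh [1
[... 1357 characters left out ...]
2084 0.0943]
scene glue 0.8 209 rect c [ 704.9 -125.5] wh [20.1 24.2] ang 46.8 z [0.015 0.057 0.085] mean [ 0.7089 -0.1287  0.0542]
scene corrector 0.63 179 rect c [ 500.6 -162.7] wh [22.4 29.5] ang 2.4 z [0.014 0.042 0.068] mean [ 0.5022 -0.1646  0.041 ]
scene tape_roll 0.82 362 rect c [731.3  -3.5] wh [77.1 81.6] ang 23.9 z [0.011 0.021 0.025] mean [ 0.7328 -0.0053  0.0199]
scene tape_roll 0.38 1796 rect c [617.1   2.5] wh [416.3 138.7] ang 85.7 z [0.013 0.035 0.083] mean [0.6341 0.0484 0.0397]fit.py:14: RuntimeWarning: Mean of empty slice.
  if t=="cam": i=np.argsort(-Q[:,1])[:12]; K=Q[Q[:,2]>.1]; print(" knob",K.mean(0).round(4),len(K),"far",Q[i].mean(0).round(4))
  ret = um.true_divide(
```

Create go.py:
```python
import sys
from h import *
from scipy.spatial.transform import Rotation as Ro
s=monitor.read_state(); x,y,z,yaw=map(float,sys.argv[1:5])
R=Ro.from_euler("xyz",s["ee_rot"],degrees=True)
dy=(yaw-s["ee_rot"][2]+180)%360-180
print("t",round(s["time_s"],2),"tcp",s["tcp_pos"].round(4),s["ee_rot"].round(1),"F",s["contact_force"].round(1),"w",round(s["width"],3),"q",s["joints"].round(0))
print("tool shift",R.inv().apply(np.array([x,y,z])-s["tcp_pos"]).round(4),"turn",round(-np.radians(dy),3))
```

```text
(no output)
```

>>> jog_arm(motion="0.065 0 0 0 0.125; 0.065 0 0 0 0.125; 0.065 0 0 0 0.125; 0.065 0 0 0 0.125; 0.065 0 0 0 0.125; 0.065 0 0 0 0.0", grip_force=40)

```text
time_s: 2.1
tcp_pos: [0.2638, -0.5666, 0.4047]
ee_rot: [-180.0, -0.0, -11.4]
contact_force: [0.4, -0.0, -0.9]
width: 0.763
```

```bash
python3 go.py .610 -.003 .3 -11
```

```text
t 2.1 tcp [ 0.2638 -0.5666  0.4047] [-180.    -0.   -11.4] F [ 0.4 -0.  -0.9] w 0.763 q [-71.  28.  89.   0.  63.  30.]
tool shift [ 0.2278 -0.6209  0.1047] turn -0.007
```

>>> jog_arm(motion="0.06 0.0134 -0.0365 0 0; 0.06 0.0134 -0.0365 0 0; 0.06 0.0134 -0.0365 0 0; 0.06 0.0134 -0.0365 0 0; 0.06 0.0134 -0.0365 0 0; 0.06 0.0134 -0.0365 0 0; 0.06 0.0134 -0.0365 0 0; 0.06 0.0134 -0.0365 0 0; 0.06 0.0134 -0.0365 0 0; 0.06 0.0134 -0.0365 0 0")

```text
time_s: 2.93
tcp_pos: [0.4652, -0.2236, 0.4038]
ee_rot: [179.8, -0.1, -9.5]
contact_force: [0.4, -1.3, 0.9]
width: 0.7
```

```bash
python3 go.py .610 -.003 .27 -11
```

```text
t 2.93 tcp [ 0.4652 -0.2236  0.4038] [ 1.798e+02 -1.000e-01 -9.500e+00] F [ 0.4 -1.3  0.9] w 0.7 q [-33.  19. 105.  -0.  56.  67.]
tool shift [ 0.1062 -0.2419  0.1333] turn 0.026
```

>>> jog_arm(motion="0.06 0.0133 -0.0302 0.0167 0; 0.06 0.0133 -0.0302 0.0167 0; 0.06 0.0133 -0.0302 0.0167 0; 0.06 0.0133 -0.0302 0.0167 0; 0.06 0.0133 -0.0302 0.0167 0; 0.06 0.0133 -0.0302 0.0167 0; 0.06 0.0133 -0.0302 0.0167 0; 0.06 0.0133 -0.0302 0.0167 0; 0.06 0 0 0 0; 0.06 0 0 0 0")

```text
time_s: 3.77
tcp_pos: [0.6149, 0.0188, 0.2653]
ee_rot: [179.7, -0.6, -6.4]
contact_force: [0.0, -0.1, -0.3]
width: 0.703
```

```bash
python3 go.py .610 -.003 .183 -11
python3 - <<'E'
from h import *
im,d=cams.get_image("scene"); im=im[120:330,170:430]; save("s2.png",cv2.resize(im,None,fx=2.8,fy=2.8,interpolation=cv2.INTER_CUBIC))
E
```

```text
t 3.77 tcp [0.6149 0.0188 0.2653] [179.7  -0.6  -6.4] F [ 0.  -0.1 -0.3] w 0.703 q [-4. 37. 98. -1. 45. 92.]
tool shift [-0.0032  0.0217  0.0824] turn 0.08
```

View pics/s2.png

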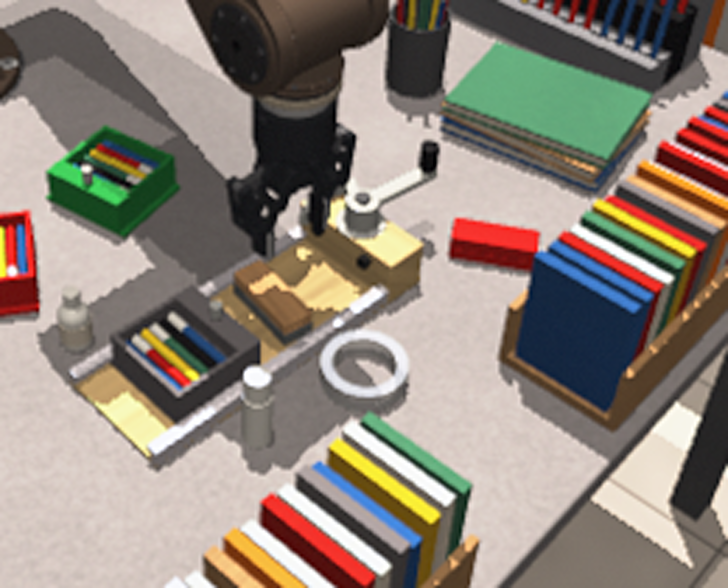

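The view shows the gripper above and slightly head-ward of the eraser (eraser at about (275,300), tray at (185,355)). I'll correct that, then descend.

>>> jog_arm(motion="0.06 -0.003 0.0217 0 0.08; 0.06 0 0 0 0; 0.06 0 0 0.025 0; 0.06 0 0 0.02 0; 0.06 0 0 0 0")

```text
time_s: 4.23
tcp_pos: [0.6088, -0.0074, 0.2235]
ee_rot: [179.7, -0.9, -10.8]
contact_force: [-0.7, -0.4, -0.3]
width: 0.698
```

```bash
python3 go.py .610 -.003 .183 -11
```

```text
t 4.23 tcp [ 0.6088 -0.0074  0.2235] [179.7  -0.9 -10.8] F [-0.7 -0.4 -0.3] w 0.698 q [ -7.  40. 101.  -1.  39.  94.]
tool shift [-0.0003 -0.0047  0.0405] turn 0.003
```

>>> jog_arm(motion="0.06 0 -0.0045 0.012 0; 0.06 0 0 0.012 0; 0.06 0 0 0.01 0; 0.06 0 0 0.005 0; 0.06 0 0 0 0; 0.02 0 0 0 0; 0.02 0 0 0 0; 0.02 0 0 0 0; 0.02 0 0 0 0; 0.02 0 0 0 0")

```text
time_s: 5.07
tcp_pos: [0.611, -0.0043, 0.1854]
ee_rot: [179.7, -1.2, -10.7]
contact_force: [0.1, -0.0, -1.4]
width: 0.386
```

```bash
python3 go.py .610 -.003 .260 -11
```

```text
t 5.07 tcp [ 0.611  -0.0043  0.1854] [179.7  -1.2 -10.7] F [ 0.1 -0.  -1.4] w 0.386 q [ -7.  43. 101.  -1.  35.  95.]
tool shift [ 0.0004 -0.0007 -0.0746] turn 0.006
```

>>> jog_arm(motion="0.02 0 0 0 0; 0.02 0 0 -0.02 0; 0.02 0 0 -0.03 0; 0.02 0 0 -0.03 0; 0.02 0 0 0 0; 0.02 -0.03 -0.006 0 0; 0.02 -0.03 -0.006 0 0; 0.02 -0.03 -0.006 0 0; 0.02 -0.03 -0.006 0 0; 0.02 0 0 0 0")

```text
time_s: 5.9
tcp_pos: [0.4909, 0.0429, 0.2649]
ee_rot: [179.7, -1.2, -10.8]
contact_force: [1.4, 0.8, -0.6]
width: 0.389
```

```bash
python3 go.py .474 .010 .181 -11
```

```text
t 5.9 tcp [0.4909 0.0429 0.2649] [179.7  -1.2 -10.8] F [ 1.4  0.8 -0.6] w 0.389 q [ -3.  29. 116.  -1.  34.  99.]
tool shift [-0.0122  0.0351  0.0838] turn 0.004
```

>>> jog_arm(motion="0.02 -0.012 0.03 0 0; 0.02 0 0 0 0; 0.02 0 0 0.03 0; 0.02 0 0 0.02 0; 0.02 0 0 0 0")

```text
time_s: 6.32
tcp_pos: [0.4724, 0.0151, 0.2145]
ee_rot: [179.8, -1.5, -10.6]
contact_force: [-0.3, -0.9, -2.1]
width: 0.388
```

```bash
python3 go.py .474 .010 .1795 -11
```

```text
t 6.32 tcp [0.4724 0.0151 0.2145] [179.8  -1.5 -10.6] F [-0.3 -0.9 -2.1] w 0.388 q [ -6.  34. 120.  -1.  24.  95.]
tool shift [0.0016 0.0046 0.0351] turn 0.006
```

>>> jog_arm(motion="0.02 0 0 0.015 0; 0.02 0 0 0.01 0; 0.02 0 0 0.005 0; 0.02 0 0 0.003 0; 0.02 0 0 0 0")

```text
time_s: 6.73
tcp_pos: [0.474, 0.0148, 0.1812]
ee_rot: [179.8, -1.5, -10.6]
contact_force: [0.2, 0.6, -1.5]
width: 0.391
```

```bash
python3 go.py .474 .010 .1795 -11
```

```text
t 6.73 tcp [0.474  0.0148 0.1812] [179.8  -1.5 -10.6] F [ 0.2  0.6 -1.5] w 0.391 q [ -6.  38. 121.  -1.  20.  95.]
tool shift [0.0008 0.0047 0.0017] turn 0.006
```

>>> jog_arm(motion="0.02 0 0 0.002 0; 0.02 0 0 0 0; 0.06 0 0 0 0; 0.06 0 0 0 0; 0.06 0 0 0 0; 0.06 0 0 -0.02 0; 0.06 0 0 -0.035 0; 0.06 0 0 -0.035 0; 0.06 0 0 -0.035 0; 0.06 0 0 0 0")

```text
time_s: 7.57
tcp_pos: [0.471, 0.0161, 0.3107]
ee_rot: [179.8, -1.5, -10.6]
contact_force: [0.8, -0.6, 0.7]
width: 0.701
```

>>> jog_arm(motion="0 0 0 0 -0.124; 0 0 0 0 -0.124; 0 0 0 0 -0.124; 0 0 0 0 -0.124; 0 0 0 0 -0.124; 0 0 0 0 -0.124; 0 0 0 0 -0.124; 0 0 0 0 -0.124; 0 0 0 0 -0.124; 0 0 0 0 -0.124")

```text
time_s: 8.4
tcp_pos: [0.4694, 0.0163, 0.3153]
ee_rot: [178.0, -0.5, 61.1]
contact_force: [-0.5, -0.0, 0.8]
width: 0.001
```

>>> jog_arm(motion="0 0 0 0 -0.124; 0 0 0 0 -0.124; 0 0 0 0 -0.124; 0 0 0 0 -0.07; 0 0 0 0 0")

```text
time_s: 8.82
tcp_pos: [0.4687, 0.0164, 0.3154]
ee_rot: [178.0, 0.5, 87.2]
contact_force: [-0.0, -0.8, 0.2]
width: -0.002
```

```bash
python3 go.py .598 -.197 .28 86.2; python3 fit.py 2>/dev/null | grep -E "eraser|scene tray"
```

```text
t 8.82 tcp [0.4687 0.0164 0.3154] [178.    0.5  87.2] F [-0.  -0.8  0.2] w -0.002 q [ -6.  23. 117.  -1.  38.  -3.]
tool shift [-0.2065  0.1381  0.042 ] turn 0.017
top eraser 0.56 157 rect c [715.7 227.4] wh [84.1 28.4] ang 30.0 z [0.023 0.029 0.037] mean [0.7137 0.2262 0.0296]
scene tray 0.69 647 rect c [356.    8.9] wh [101.5 101.8] ang 10.5 z [0.031 0.036 0.046] mean [0.3591 0.007  0.0375]
scene tray 0.61 744 rect c [ 362.2 -168.6] wh [ 98.8 107. ] ang 54.0 z [0.031 0.036 0.046] mean [ 0.3666 -0.1729  0.0377]
scene tray 0.59 1250 rect c [ 604.6 -115.8] wh [101.7 101. ] ang 85.5 z [0.033 0.04  0.052] mean [ 0.6064 -0.1183  0.0418]
scene eraser 0.88 237 rect c [718.2 222.7] wh [85.5 32.3] ang 28.0 z [0.024 0.028 0.032] mean [0.7192 0.2209 0.0281]
scene eraser 0.6 224 rect c [476.4   7.6] wh [31.4 85.7] ang 79.4 z [0.024 0.028 0.032] mean [0.4785 0.0061 0.0284]
```

>>> jog_arm(motion="0 -0.0295 0.0197 0.003 0; 0 -0.0295 0.0197 0.003 0; 0 -0.0295 0.0197 0.003 0; 0 -0.0295 0.0197 0.003 0; 0 -0.0295 0.0197 0.003 0; 0 -0.0295 0.0197 0.003 0; 0 -0.025 0.016 0 0; 0 0 0 0 0; 0 0 0 0 0")

```text
time_s: 10.37
tcp_pos: [0.5975, -0.2023, 0.3022]
ee_rot: [178.0, 0.5, 87.1]
contact_force: [-0.4, -0.0, -0.4]
width: -0.006
```

```bash
python3 go.py .598 -.197 .191 86.2
```

```text
t 10.37 tcp [ 0.5975 -0.2023  0.3022] [178.    0.5  87.1] F [-0.4 -0.  -0.4] w -0.006 q [-25.  35.  95.   0.  48. -22.]
tool shift [ 0.0062 -0.0036  0.1111] turn 0.017
```

>>> jog_arm(motion="0 0.004 -0.001 0.025 0; 0 0 0 0.03 0; 0 0 0 0.025 0; 0 0 0 0.015 0; 0 0 0 0.005 0; 0 0 0 0 0")

```text
time_s: 10.87
tcp_pos: [0.5992, -0.1964, 0.1999]
ee_rot: [177.9, 0.5, 87.2]
contact_force: [0.0, 0.6, 0.2]
width: 0.002
```

```bash
python3 go.py .610 -.028 .191 86.2
python3 - <<'E'
from h import *
im,d=cams.get_image("scene"); im=im[150:330,150:380]; save("s3.png",cv2.resize(im,None,fx=3,fy=3,interpolation=cv2.INTER_CUBIC))
E
```

```text
t 10.87 tcp [ 0.5992 -0.1964  0.1999] [177.9   0.5  87.2] F [0.  0.6 0.2] w 0.002 q [-24.  43.  98.   0.  37. -22.]
tool shift [0.1688 0.0022 0.0075] turn 0.017
```

View pics/s3.png

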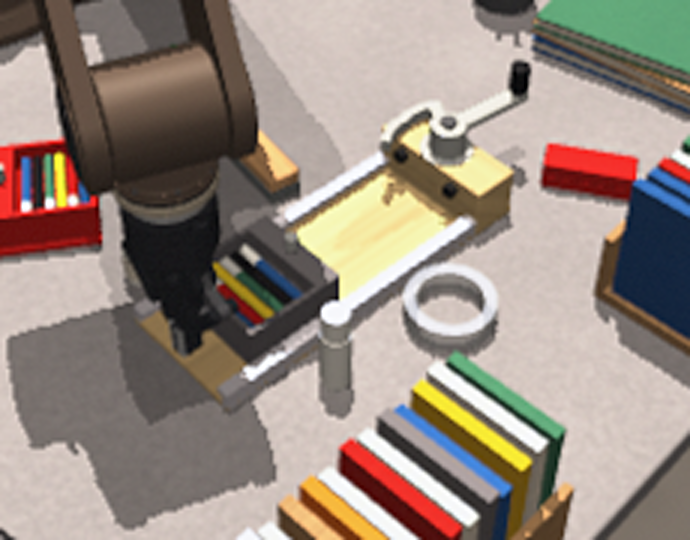

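>>> jog_arm(motion="0 0.008 0 0.006 0; 0 0.012 0 0 0; 0 0.014 0 0 0; 0 0.014 0 0 0; 0 0.014 0 0 0; 0 0.014 0 0 0; 0 0.014 0 0 0; 0 0.014 0 0 0; 0 0.012 0 0 0; 0 0.008 0 0 0")

```text
time_s: 11.75
tcp_pos: [0.6063, -0.0591, 0.2009]
ee_rot: [177.2, 0.8, 87.3]
contact_force: [0.3, -2.3, -0.8]
width: -0.0
```

```bash
python3 go.py .610 -.018 .191 86.2
```

```text
t 11.75 tcp [ 0.6063 -0.0591  0.2009] [177.2   0.8  87.3] F [ 0.3 -2.3 -0.8] w -0.0 q [-12.  41. 102.  -1.  34.  -9.]
tool shift [0.0414 0.0013 0.0095] turn 0.019
```

>>> jog_arm(motion="0 0.008 0 0.002 0; 0 0.008 0 0.002 0; 0 0.006 0 0 0; 0 0.003 0 0 0; 0 0 0 0 0")

```text
time_s: 12.17
tcp_pos: [0.6082, -0.0298, 0.1981]
ee_rot: [176.9, 0.8, 87.4]
contact_force: [0.0, -2.3, 0.9]
width: 0.002
```

```bash
python3 go.py .610 -.018 .191 86.2; python3 fit.py 2>/dev/null | grep -E "tray|dock|cam|knob"
```

```text
t 12.17 tcp [ 0.6082 -0.0298  0.1981] [176.9   0.8  87.4] F [ 0.  -2.3  0.9] w 0.002 q [ -9.  42. 102.  -1.  34.  -6.]
tool shift [0.012  0.0009 0.0069] turn 0.021
top dock 0.79 999 rect c [619.    5.5] wh [418.8 133.3] ang 83.9 z [0.004 0.011 0.055] mean [ 0.6194 -0.0663  0.0204]
top tray 0.66 371 rect c [350.2  12.9] wh [91.1 95.9] ang 8.9 z [0.031 0.036 0.048] mean [0.3436 0.012  0.0379]
top tray 0.61 501 rect c [ 362.7 -166.3] wh [ 97.3 100. ] ang 54.6 z [0.031 0.037 0.049] mean [ 0.3593 -0.1711  0.0385]
top tray 0.15 165 rect c [639.7 116.5] wh [69.1 92.6] ang 76.6 z [0.043 0.051 0.055] mean [0.647  0.1146 0.0503]
top cam 0.77 143 rect c [620.2 159.9] wh [106.6  30.6] ang 84.7 z [0.076 0.084 0.109] mean [0.6223 0.1537 0.0861]
 knob [0.632  0.2067 0.1106] 12 far [0.6307 0.208  0.1072]
scene dock 0.59 3465 rect c [603.4 -30.9] wh [350.1 145.8] ang 86.1 z [0.004 0.008 0.053] mean [ 0.6146 -0.063   0.0166]
scene tray 0.6 755 rect c [ 363.4 -169.4] wh [ 98.  107.1] ang 54.7 z [0.031 0.036 0.046] mean [ 0.3661 -0.1723  0.0376]
scene tray 0.58 604 rect c [616.4  24.7] wh [102.4  96. ] ang 88.0 z [0.032 0.044 0.052] mean [0.6346 0.0331 0.0432]
scene tray 0.32 492 rect c [627.3 111. ] wh [ 57.6 116.8] ang 89.3 z [0.034 0.051 0.054] mean [0.6389 0.1065 0.0481]
scene cam 0.66 367 rect c [606.7 142. ] wh [145.3  66. ] ang 85.6 z [0.062 0.08  0.107] mean [0.6194 0.1404 0.0796]
 knob [0.6386 0.2007 0.109 ] 27 far [0.6404 0.2063 0.1014]
```

>>> jog_arm(motion="0 0.003 0 0 0; 0 0.003 0 0 0; 0 0.003 0 0 0; 0 0 0 0 0")

```text
time_s: 13.3
tcp_pos: [0.6087, -0.0212, 0.1981]
ee_rot: [176.9, 0.9, 87.4]
contact_force: [-0.4, -0.2, -0.1]
width: 0.004
```

>>> jog_arm(motion="0 0.003 0 0 0; 0 0.002 0 0 0; 0 0 0 0 0")

```text
time_s: 13.55
tcp_pos: [0.609, -0.0162, 0.198]
ee_rot: [176.9, 0.9, 87.4]
contact_force: [-0.1, -4.4, 0.1]
width: -0.002
```

>>> jog_arm(motion="0 0.002 0 0 0; 0 0.002 0 0 0; 0 0 0 0 0")

```text
time_s: 13.8
tcp_pos: [0.6093, -0.0132, 0.1981]
ee_rot: [176.9, 1.1, 87.4]
contact_force: [-0.9, -4.2, -0.6]
width: -0.004
```

>>> jog_arm(motion="0 0.002 0 0 0; 0 0.002 0 0 0; 0 0 0 0 0")

```text
time_s: 14.05
tcp_pos: [0.6092, -0.0116, 0.1981]
ee_rot: [176.9, 1.3, 87.4]
contact_force: [-1.0, -6.8, -0.0]
width: 0.002
```

>>> jog_arm(motion="0 0.003 0 0 0; 0 0.003 0 0 0; 0 0 0 0 0")

```text
time_s: 14.3
tcp_pos: [0.6084, -0.0105, 0.1982]
ee_rot: [177.2, 1.6, 87.4]
contact_force: [-0.7, -4.6, -1.3]
width: 0.001
```

>>> jog_arm(motion="0 -0.008 0 0 0; 0 -0.02 0 0 0; 0 -0.02 0 0 0; 0 -0.01 0 -0.02 0; 0 0 0 -0.04 0; 0 0 0 -0.04 0; 0 0 0 -0.02 0; 0 0 0 0 0")

```text
time_s: 14.97
tcp_pos: [0.5996, -0.0677, 0.3221]
ee_rot: [177.5, 1.4, 87.4]
contact_force: [1.0, -0.5, 0.4]
width: 0.003
```

```bash
python3 go.py .596 .214 .29 -11
python3 - <<'E'
from h import *
for c in("scene","top"):
    im,d=cams.get_image(c)
    if c=="scene": save("s4.png",cv2.resize(im[120:300,180:410],None,fx=3,fy=3,interpolation=cv2.INTER_CUBIC))
    for t in("dock","pivot","buffers","cam_knob","tray","tray_front","eraser"):
        print(c,t,[(round(r["score"],2),w(c,r["xyz"]).round(3).tolist()) for r in cams.spot_point(c,t)[:4]])
E
```

```text
t 14.97 tcp [ 0.5996 -0.0677  0.3221] [177.5   1.4  87.4] F [ 1.  -0.5  0.4] w 0.003 q [-13.  31.  98.  -1.  48.  -9.]
tool shift [ 0.2819 -0.0173  0.0245] turn 1.718
scene dock [(0.95, [0.61, -0.024, -0.001])]
scene pivot [(0.89, [0.618, 0.121, 0.077])]
scene buffers [(0.95, [0.616, 0.098, 0.038])]
scene cam_knob [(0.68, [0.635, 0.213, 0.116]), (0.68, [0.614, 0.036, 0.001])]
scene tray [(0.77, [0.607, 0.034, 0.004]), (0.73, [0.36, -0.17, -0.002]), (0.58, [0.352, 0.011, -0.003])]
scene tray_front [(0.83, [0.618, 0.09, 0.029]), (0.63, [0.335, -0.217, 0.025])]
scene eraser [(0.97, [0.712, 0.226, 0.004]), (0.74, [0.47, 0.01, 0.003])]
top dock []
top pivot [(0.93, [0.619, 0.12, 0.077])]
top buffers [(0.89, [0.619, 0.096, 0.04]), (0.64, [0.617, 0.091, 0.028])]
top cam_knob [(0.78, [0.636, 0.204, 0.112])]
top tray [(0.75, [0.358, -0.165, -0.0]), (0.55, [0.614, 0.043, 0.003])]
top tray_front [(0.96, [0.618, 0.087, 0.028]), (0.74, [0.336, -0.205, 0.015])]
top eraser [(0.59, [0.713, 0.23, 0.001])]
```

View pics/s4.png

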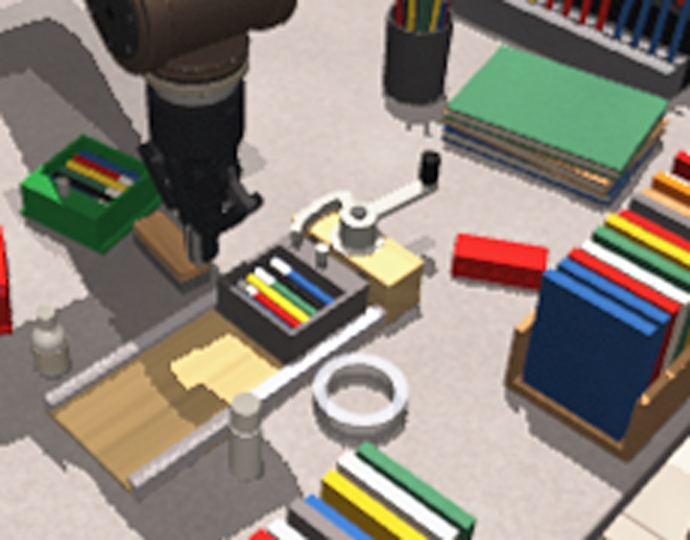

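```bash
cat > gp.py <<'E'
import sys
from h import *
from scipy.spatial.transform import Rotation as Ro
# args: cam angle (rad), grasp z
s=monitor.read_state(); a,z=map(float,sys.argv[1:3])
R=Ro.from_euler("xyz",s["ee_rot"],degrees=True); piv=np.array([.6185,.1212]); h=np.radians(86.2)
g=s["tcp_pos"]+R.apply([0,0,.155]); th=h+a; T=np.r_[piv+.088*np.array([np.cos(th),np.sin(th)]),z]
d=g[:2]-piv; dy=(np.degrees(th)-s["ee_rot"][2]+180)%360-180
print("t",round(s["time_s"],2),"grasp",g.round(4),"F",s["contact_force"].round(1),"rot",s["ee_rot"].round(1),"w",round(s["width"],3),"angle of grasp as cam",round(np.arctan2(d[1],d[0])-h,3),"r",np.hypot(*d).round(4))
print("tool shift",R.inv().apply(T-g).round(4),"turn",round(-np.radians(dy),3))
E
python3 gp.py -.12 .15
```

```text
t 15.77 grasp [ 0.6049 -0.0716  0.163 ] F [-0.4  0.5 -0.5] rot [177.9   1.4  87.4] w 0.002 angle of grasp as cam -3.146 r 0.1933
tool shift [0.2806 0.0171 0.007 ] turn 0.141
```

>>> jog_arm(motion="0.04 0.034 0.002 0 0; 0.04 0.034 0.002 0 0; 0.04 0.034 0.002 0 0; 0.04 0.034 0.002 0 0; 0.04 0.034 0.002 0 0; 0.04 0.034 0.002 0 0; 0.04 0.03 0.002 0 0; 0.04 0.01 0 0 0.12; 0.04 0 0 0 0; 0.04 0 0 0 0")

```text
time_s: 16.6
tcp_pos: [0.6255, 0.1852, 0.3125]
ee_rot: [177.6, 1.1, 80.3]
contact_force: [-0.4, -0.1, 1.2]
width: 0.469
```

```bash
python3 gp.py -.12 .15
```

```text
t 16.6 grasp [0.6315 0.1813 0.1577] F [-0.4 -0.1  1.2] rot [177.6   1.1  80.3] w 0.469 angle of grasp as cam -0.146 r 0.0615
tool shift [ 0.0267 -0.0015  0.0071] turn 0.017
```

>>> jog_arm(motion="0.04 0.026 -0.001 0 0.017; 0.04 0 0 0 0; 0.04 0 0 0.02 0; 0.04 0 0 0.01 0; 0.04 0 0 0 0")

```text
time_s: 17.02
tcp_pos: [0.6307, 0.2058, 0.2822]
ee_rot: [177.5, 1.1, 80.0]
contact_force: [-0.3, -0.6, -0.2]
width: 0.465
```

```bash
python3 gp.py -.12 .106
python3 - <<'E'
from h import *
im,d=cams.get_image("scene"); save("s5.png",cv2.resize(im[110:270,230:430],None,fx=3.4,fy=3.4,interpolation=cv2.INTER_CUBIC))
E
```

```text
t 17.02 grasp [0.6369 0.2018 0.1274] F [-0.3 -0.6 -0.2] rot [177.5   1.1  80. ] w 0.465 angle of grasp as cam -0.158 r 0.0826
tool shift [ 0.0059 -0.004   0.0211] turn 0.011
```

View pics/s5.png

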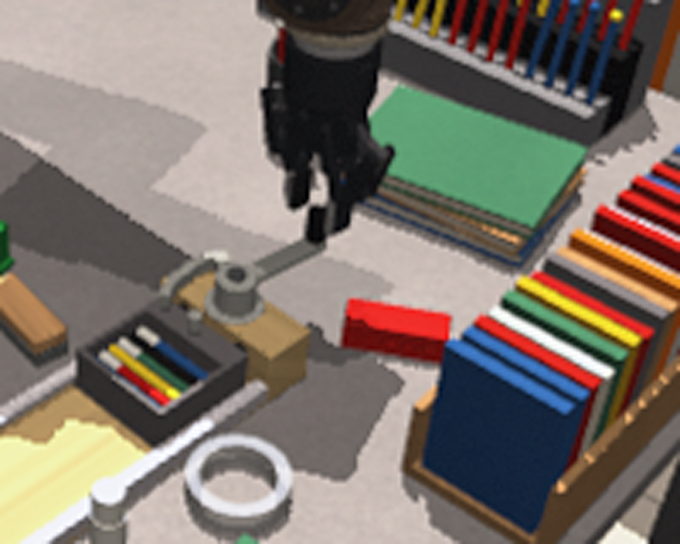

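>>> jog_arm(motion="0.04 0.006 -0.004 0 0.01; 0.04 0 0 0.01 0; 0.04 0 0 0.008 0; 0.04 0 0 0.004 0; 0.034 0 0 0 0; 0.034 0 0 0 0")

```text
time_s: 17.57
tcp_pos: [0.6291, 0.2104, 0.2603]
ee_rot: [177.4, 1.0, 79.3]
contact_force: [0.2, -0.2, -0.3]
width: 0.398
```

```bash
python3 gp.py -.12 .104
```

```text
t 17.57 grasp [0.6355 0.2064 0.1055] F [ 0.2 -0.2 -0.3] rot [177.4   1.   79.3] w 0.398 angle of grasp as cam -0.13 r 0.0869
tool shift [ 0.0012 -0.001   0.0014] turn 0.0
```

>>> jog_arm(motion="0.026 0.001 0 0 0; 0.026 0 0 0 0; 0.026 -0.0003 -0.007 0 -0.08; 0.026 -0.0003 -0.007 0 -0.08; 0.026 -0.0003 -0.007 0 -0.08; 0.026 -0.0003 -0.007 0 -0.08", grip_force=20)

```text
time_s: 18.07
tcp_pos: [0.6027, 0.2119, 0.2605]
ee_rot: [177.5, 1.8, 98.2]
contact_force: [3.2, 1.3, -1.5]
width: 0.307
```

```bash
python3 gp.py .5 .104
```

```text
t 18.07 grasp [0.6101 0.2081 0.1057] F [ 3.2  1.3 -1.5] rot [177.5   1.8  98.2] w 0.307 angle of grasp as cam 0.163 r 0.0873
tool shift [-0.0028 -0.0294  0.0005] turn -0.29
```

Working. Continue the sweep.

>>> jog_arm(motion="0.026 0 -0.008 0 -0.08; 0.026 -0.0004 -0.008 0 -0.08; 0.026 -0.0004 -0.008 0 -0.08; 0.026 -0.0004 -0.008 0 -0.08")

```text
time_s: 18.4
tcp_pos: [0.5724, 0.2031, 0.2607]
ee_rot: [177.8, 2.6, 117.6]
contact_force: [2.6, 2.9, -0.8]
width: 0.306
```

```bash
python3 gp.py .9 .104
```

```text
t 18.4 grasp [0.581  0.1996 0.106 ] F [ 2.6  2.9 -0.8] rot [177.8   2.6 117.6] w 0.306 angle of grasp as cam 0.512 r 0.0869
tool shift [-0.0042 -0.0335  0.0009] turn -0.353
```

>>> jog_arm(motion="0.026 0 -0.008 0 -0.08; 0.026 -0.0004 -0.008 0 -0.08; 0.026 -0.0004 -0.008 0 -0.08; 0.026 -0.0004 -0.008 0 -0.08")

```text
time_s: 18.73
tcp_pos: [0.5467, 0.1848, 0.2612]
ee_rot: [178.3, 3.4, 136.9]
contact_force: [2.7, 4.3, -3.6]
width: 0.308
```

```bash
python3 gp.py 1.2 .104
```

```text
t 18.73 grasp [0.5565 0.1818 0.1065] F [ 2.7  4.3 -3.6] rot [178.3   3.4 136.9] w 0.308 angle of grasp as cam 0.863 r 0.0867
tool shift [-0.0028 -0.0292  0.0018] turn -0.315
```

>>> jog_arm(motion="0.026 0 -0.008 0 -0.08; 0.026 0 -0.008 0 -0.08; 0.026 0 -0.008 0.001 -0.08; 0.026 0 -0.008 0 -0.08; 0.026 0 -0.008 0 -0.08")

```text
time_s: 19.15
tcp_pos: [0.5257, 0.1531, 0.2616]
ee_rot: [179.3, 4.4, 161.1]
contact_force: [2.5, 5.0, -2.7]
width: 0.306
```

```bash
python3 gp.py 1.6 .104
```

```text
t 19.15 grasp [0.5374 0.1509 0.1071] F [ 2.5  5.  -2.7] rot [179.3   4.4 161.1] w 0.306 angle of grasp as cam 1.286 r 0.0864
tool shift [-0.0018 -0.0273  0.0029] turn -0.293
```

>>> jog_arm(motion="0.026 0 -0.008 0 -0.08; 0.026 0 -0.007 0 -0.08; 0.026 0 -0.006 0.001 -0.06; 0.026 0 -0.004 0 -0.04; 0.026 0 0 0 0")

```text
time_s: 19.57
tcp_pos: [0.5201, 0.1287, 0.2622]
ee_rot: [-179.6, 4.7, 177.1]
contact_force: [0.2, -0.0, -0.2]
width: 0.304
```

```bash
python3 gp.py 1.65 .104
```

```text
t 19.57 grasp [0.5327 0.127  0.1077] F [ 0.2 -0.  -0.2] rot [-179.6    4.7  177.1] w 0.304 angle of grasp as cam 1.57 r 0.086
tool shift [ 0.0022 -0.007   0.0036] turn -0.064
```

>>> jog_arm(motion="0.026 0 -0.003 0 -0.03; 0.026 0 -0.003 0 -0.02; 0.026 0 -0.003 0 0; 0.026 0 -0.002 0 0")

```text
time_s: 19.9
tcp_pos: [0.5196, 0.1208, 0.2627]
ee_rot: [-179.7, 4.7, 179.7]
contact_force: [0.3, 30.9, -6.5]
width: 0.307
```

```bash
python3 gp.py 1.62 .16
```

```text
t 19.9 grasp [0.5324 0.1199 0.1082] F [ 0.3 30.9 -6.5] rot [-179.7    4.7  179.7] w 0.307 angle of grasp as cam -4.631 r 0.0861
tool shift [-0.0024  0.0025 -0.0518] turn 0.012
```

>>> jog_arm(motion="0.04 0 0.003 0 0; 0.04 0 0 0 0; 0.04 0 0 0 0; 0.04 0 0 -0.01 0; 0.04 0 0 -0.03 0; 0.04 0 0 -0.035 0; 0.04 0 0 -0.035 0; 0.04 0 0 -0.035 0; 0.04 -0.03 0 0 0; 0.04 0 0 0 0")

```text
time_s: 20.73
tcp_pos: [0.5365, 0.1232, 0.4217]
ee_rot: [-179.6, 4.8, 179.4]
contact_force: [-0.6, 0.1, -0.6]
width: 0.47
```

```bash
python3 - <<'E'
from h import *
print(monitor.read_state()["contact_force"])
for c in("scene","top"):
    im,d=cams.get_image(c)
    if c=="scene": save("s6.png",cv2.resize(im[110:310,170:430],None,fx=3,fy=2.9,interpolation=cv2.INTER_CUBIC))
    for t in("dock","pivot","buffers","cam_knob","tray","tray_front","eraser"):
        print(c,t,[(round(r["score"],2),w(c,r["xyz"]).round(3).tolist()) for r in cams.spot_point(c,t)[:4]])
E
python3 fit.py 2>/dev/null | grep -E "eraser|tray|cam|knob|corr|glue"
```

```text
[-0.58608848  0.13105638 -0.63023043]
scene dock [(0.59, [0.61, -0.022, 0.002])]
scene pivot [(0.95, [0.618, 0.122, 0.076])]
scene buffers [(0.71, [0.618, 0.097, 0.043])]
scene cam_knob [(0.86, [0.529, 0.124, 0.116])]
scene tray [(0.95, [0.36, -0.17, -0.001]), (0.66, [0.613, 0.04, 0.002]), (0.64, [0.351, 0.011, -0.001]), (0.38, [0.461, 0.414, -0.001])]
scene tray_front [(0.88, [0.62, 0.093, 0.031]), (0.8, [0.335, -0.215, 0.024]), (0.65, [0.361, -0.036, 0.026])]
scene eraser [(0.89, [0.717, 0.229, 0.004])]
top dock [(0.84, [0.609, -0.023, -0.005])]
top pivot [(0.85, [0.62, 0.12, 0.078]), (0.7, [0.706, -0.12, 0.003])]
top buffers [(0.63, [0.616, 0.096, 0.04]), (0.25, [0.459, 0.42, -0.0])]
top cam_knob []
top tray [(0.8, [0.615, 0.047, 0.009]), (0.62, [0.477, 0.015, -0.001]), (0.61, [0.364, -0.168, 0.001]), (0.59, [0.358, 0.015, -0.004])]
top tray_front [(0.84, [0.623, 0.099, 0.027]), (0.58, [0.362, -0.04, 0.019]), (0.56, [0.335, -0.202, 0.02])]
top eraser [(0.73, [0.714, 0.234, -0.001]), (0.71, [0.477, 0.014, -0.004]), (0.32, [0.703, -0.119, 0.001])]
top tray 0.58 453 rect c [354.3  10
[... 1083 characters left out ...]
0.031 0.036 0.046] mean [0.3579 0.0049 0.0375]
scene eraser 0.84 238 rect c [475.2   8.5] wh [34.8 88.1] ang 76.8 z [0.024 0.029 0.032] mean [0.4781 0.007  0.0286]
scene eraser 0.82 248 rect c [717.9 223.1] wh [85.8 35.6] ang 27.1 z [0.023 0.029 0.032] mean [0.7195 0.2211 0.0283]
scene cam 0.63 373 rect c [602.3 106.2] wh [ 65.4 138.2] ang 58.1 z [0.062 0.077 0.101] mean [0.6029 0.1014 0.0769]
 knob [0.5366 0.1158 0.1068] 21 far [0.5985 0.126  0.082 ]
scene glue 0.55 236 rect c [ 706.2 -125.1] wh [23.6 23.1] ang 53.7 z [0.014 0.056 0.084] mean [ 0.7096 -0.1281  0.0538]
scene corrector 0.48 165 rect c [ 502.2 -163.2] wh [29.3 19.7] ang 64.1 z [0.014 0.039 0.068] mean [ 0.5033 -0.1649  0.0384]
```

View pics/s6.png

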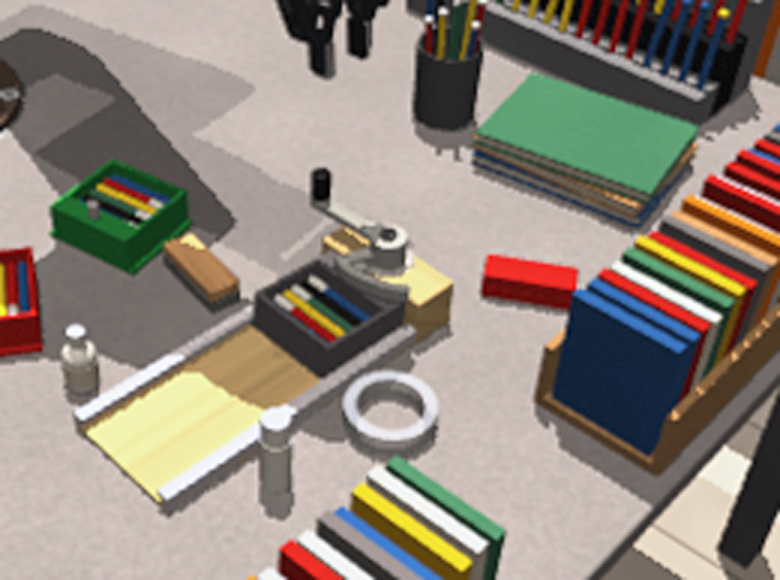

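The picture shows the lever over the robot-side edge with its knob at about (320,185). The hook is behind the roller at about (370,285), the tray is against the head, and the eraser lies flat, wood up, at about (200,268). The gripper is clear of everything.

```bash
python3 -c "
from station import bot; print(bot.job_done())"
```

```text
the job is handed in; nothing more can be done
None
```

I finished the job and handed it in at about 21 s of robot time; the hand-in reports no verdict.

**What I did:**
- I took the eraser out of the slideway and set it felt down on the counter between the display and the green tray.
- I pushed the grey tray onto the buffers with closed fingers.
- I swept the cam knob round until it hit its stop, where the force rose to about 31 N, then let go and lifted clear.

**What the last checks showed:**

| Check | Measured | Needed |
|---|---|---|
| Cam angle, from the knob position | about 1.60 rad | above 1.35 rad |
| Eraser distance from the base's middle line | about 135 mm | over 70 mm |
| Eraser top height | about 30 mm, lying flat | 30 mm if flat on the counter |
| Tray gap to the head | about 4 mm (scene camera), about -2 mm (top camera) | less than 4 mm |

- **Bystanders:** the glue, corrector and tape roll read within a few mm of where they started. The others looked unmoved, but I did not measure them.
- **Contact:** the gripper touched nothing at the end.

**What disagreed:** the two gap readings are each good only to about 4 mm, so they do not settle the gap on their own. The tray's outline in the scene camera, corrected for that camera's offset, matches the locked position. The last picture also shows the hook behind the roller.

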